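# Push the hole-saw plug off the trimming stand into the scrap chute

## Task

On the raised trimming stand lie three small plywood parts. Push the waste one, the solid round plug left by the hole saw, across the ledge and off its far edge so that it drops into the steel scrap chute below; slide it, do not pick it up. Leave the plywood ring and the square block where they lie on the ledge.

Things in the scene. Friction and masses are not known exactly. Their poses are not given: they have to be found in the camera images.
- plug_center (a point): The waste plug: solid round plywood disc, 60 mm across, 18 mm thick, about 35 g, lying flat on the ledge 60 to 90 mm from its far edge, a small dark pilot hole (7 mm) in the middle of its top. The point is its centre, 9 mm above the ledge. It tips over the edge once its centre has passed it. Neighbouring parts lie about 100 mm apart, centre to centre.
- spacer_center (a point): A plywood speaker spacer ring to be kept, 72 mm outside and 44 mm inside diameter, 18 mm thick, lying flat on the ledge. The point is its centre, 9 mm above the ledge.
- block_center (a point): A square plywood mounting block to be kept, 60 x 60 x 18 mm, four small dark screw holes near its corners, lying flat on the ledge. The point is its centre, 9 mm above the ledge.
- stand: Fixed stand. Ledge: bare grey board 140 mm above the bench, 210 deep (x), 340 wide (y); the parts lie in a row along y. Origin: at bench height below the middle of its far edge; x points level out from that edge over the chute, y along the edge. Chute below the edge: steel trough, inside x 0 to 150, y -164 to 164 mm, walls 75 to 115 mm high, a steep slope from 35 mm below the ledge to its floor.
There are look-alikes about, which are no part of the job. What is shaped like the part that bears plug_center but pink is not meant.

How it is judged:
By the outcome, as a careful person would: the job done as asked, in the order asked, and still so for the second after the job is handed in, with the robot touching nothing.
It also fails if it takes over 32 s, if anything falls off the work surface, if the arm or the gripper's body presses on something with over 40 N, if the wrist force passes 120 N, or if a joint passes its speed limit or range.

## Robot

A 6-joint arm with a two-finger parallel gripper is mounted at the origin on the work surface. World frame = base frame: x ahead of the robot, y to its left, z up, the work surface at z = 0. Lengths are in mm, angles in rad, forces in N, time in s.
With the tool pointing down it reaches from about 350 to 875 mm from the base axis. Payload 4.2 kg.
Tool frame: the origin (TCP) lies at the very end of the fingers, on their centre line; the grasp point (between the pads) lies 19 mm behind it; z points along the fingers, y is the direction in which the jaws open and shut (so a half turn about z gives the same grasp; the last joint's range is limited). The gripper opens to 85 mm and grips with 20 to 120 N. Pads are 22 mm wide; open, the fingers measure 114 mm over their backs; the gripper's body (76 mm by 85 mm) begins 54 mm behind the grasp point. The pads swing forward as they close: fully open they stand 13 mm farther back than shut.
Start: joints at [-1.071, 0.385, 0.008, 0, -1.194, -0.259], TCP at [149.067, -606.942, 231.312] pointing down, gripper open.
Joint ranges: [-3.14, 3.14], [-1.21, 2.06], [-1.07, 1.41], [-3.16, 2.05], [-2.99, -0.16], [-3.1, 3.1]. Speed limits (rad/s): [2.79, 2.79, 3.14, 3.14, 3.14, 3.14].

## Interface

Orientations are given as a unit quaternion [x, y, z, w].
In Python, from bench import arm, optics, job gives the robot as it stands.
- The arm moves only by the tool send_rows, never from a script. Its argument "steps" is a list that holds one entry, the list of rows, each a list of 5 numbers: the shift along the tool's x, y, z in cm, then the turn about the tool's z in rad, then the opening, from 0 (shut) to 1 (fully open). A call has 1 to 10 rows; each row shifts and turns the pose as measured when the row begins, along the tool's axes as they then stand; what a row does not reach is not made up. A row lasts 1/12 s, in which the tool goes at most 41.7 mm and 7.16 degrees, less where a joint would pass 70% of its speed; a pose out of reach is approached as far as the arm can. A call with a gripper value outside its range is refused whole. The fingers move at their own pace and stop on an object; the grip force is fixed at half the most. Time passes only in rows, so rows that do not move let the fingers close. It gives the time, the measured TCP pose, the force and the opening at its end, in the units of the state.
- arm.read_state(): the state, without advancing time (a new reading comes with each control period).
- optics.get_image(name): name is "scene" or "side" or "wrist"; returns (picture, depth): 480x640x3 uint8, blue, green, red; 480x640 float32, mm along the optical axis (not along the pixel's ray), 0 where there is no reading.
- optics.get_calibration(name): a dict with "K" (3x3 intrinsics, pixels), "rvec" (rotation vector, rad) and "tvec" (3), from world to camera coordinates, as OpenCV has them; the wrist camera has in their place "hand_eye" (4x4, takes a point from camera to tool coordinates, whose origin is the TCP and whose axes are the flange's). Camera axes: x right, y down, z forward; pixel columns grow to the right and rows downward; lengths in mm; the calibration is good to about 2 mm. A picture is of the moment at which its call begins: read the wrist's pose just before it. get_calibration takes no time and is no camera call.
- job.job_done(): hands the job in, once; it reports no verdict.
The state is a dict: "clock": time; "joints": joint angles; "joint_vel": joint speeds; "joint_efforts": joint torques, N m; "position": TCP position; "ee_rot": TCP orientation; "contact_force": force on the tool from outside, world axes, zero at the start; "wrist_torque": the same for the moment, N m; "gripper_width": finger opening in mm.
Only numpy, scipy, OpenCV 4.12 (cv2) and the standard library are available. Lean on these libraries where they do the work, as an engineer would, in place of code of your own. Each camera call takes 0.05 s, during which the arm holds its last target. There are 200 camera calls.

## Working session

There is one attempt and no reset: what is moved stays moved. The work goes in short steps, Python scripts to look and compute and a tool call to move; the robot and the scene stay as the last step left them, time stands still between calls to the robot, and variables do not carry over. Pictures are saved under pics/ and viewed, about 8 in all and at most 12, crops included, and the job is handed in when it is done.

Besides the shell and the picture viewer there is one more tool, called after "Call:" in YAML: its name, and indented under it one key for each argument. send_rows: Moves the arm, as the interface text tells. Its arguments: {"type":"object","properties":{"steps":{"type":"array","items":{"type":"array","items":{"type":"array","items":{"type":"number"}}}}},"required":["steps"]}

```bash
mkdir -p pics; cat > h.py <<'E'
import numpy as np,cv2
from scipy.spatial.transform import Rotation as R
from bench import arm,optics,job
def grab(n,f):
    s=arm.read_state();im,d=optics.get_image(n);cv2.imwrite(f'pics/{f}.png',im);np.savez(f'pics/{f}.npz',d=d,p=s['position'],q=s['ee_rot']);return im,d
def w(n,f,u,v):
    z=np.load(f'pics/{f}.npz');c=optics.get_calibration(n);d=z['d'];
    zz=np.median([x for x in d[v-1:v+2,u-1:u+2].ravel() if x>0] or [0])
    p=zz*np.linalg.inv(c['K'])@[u,v,1]
    if n=='wrist': return R.from_quat(z['q']).apply((c['hand_eye']@[*p,1])[:3])+z['p']
    M=cv2.Rodrigues(np.array(c['rvec'],float))[0]; return M.T@(p-np.array(c['tvec']).ravel())
E
python3 - <<'E'
from h import *
print(arm.read_state())
for n in ['scene','side']: grab(n,n+'0')
E
```

```text
{'clock': 0.0, 'joints': array([-1.07140112e+00,  3.85569130e-01,  6.61396189e-03, -5.20260976e-04,
       -1.19402740e+00, -2.58613971e-01]), 'joint_vel': array([-6.41758421e-05,  2.27570854e-03, -1.67321857e-03,  1.02715854e-03,
       -1.21181967e-06,  1.60349294e-03]), 'joint_efforts': array([-1.88408048e-03, -3.92289770e+01,  1.88401526e+01,  4.18619916e+00,
       -4.66685815e-03,  6.08135025e-06]), 'position': array([ 148.92421181, -606.38050844,  230.20621699]), 'ee_rot': array([-1.20004655e-01,  9.92772698e-01,  1.10500430e-03, -1.79829191e-04]), 'contact_force': array([ 0.18562808, -0.36581564,  0.94633861]), 'wrist_torque': array([-0.02374852, -0.02958434,  0.02559471]), 'gripper_width': 85.52720376576615}
```

View pics/scene0.png

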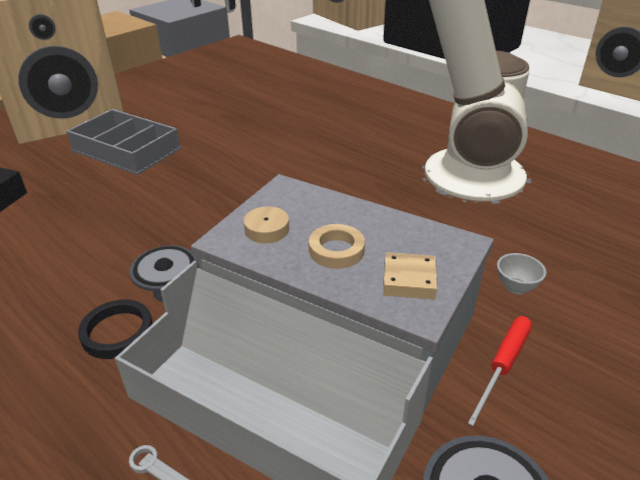

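View pics/side0.png

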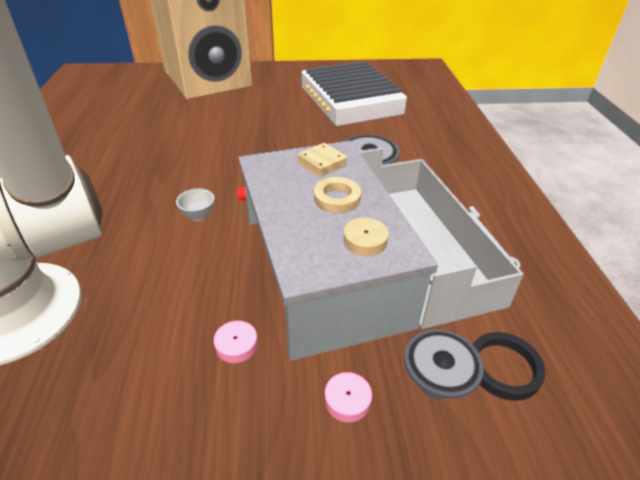

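Scene view: the plug is at (266,219), solid with one pilot hole. The ring is at (336,243) and the block at (410,272), with four holes. Side view: the plug is at (366,232), and two pink look-alikes lie on the bench at (236,338) and (348,393). Only the wooden one on the ledge fits the description.

```bash
python3 - <<'E'
from h import *
np.set_printoptions(precision=1,suppress=True)
for n,pts in dict(scene=dict(plug=(266,222),plugL=(246,220),plugR=(287,220),blk=(410,269),ringN=(336,229),ringS=(336,257),ringW=(314,243),ringE=(360,243),cFarL=(200,245),cBackL=(283,182),cBackR=(486,242),cFarR=(437,327),chute=(260,420)),
 side=dict(plug=(366,236),ringL=(319,192),ringR=(357,192),blk=(323,157),cNear=(429,267),cBack=(291,288),cB2=(244,159),edge=(390,195))).items():
  for k,(u,v) in pts.items(): print(n,k,w(n,n+'0',u,v))
im=cv2.imread('pics/scene0.png')[170:340,180:510];a=cv2.resize(im,None,fx=2.4,fy=2.4,interpolation=2);cv2.imwrite('pics/crop.png',a)
E
```

```text
scene plug [543.1 -20.  160. ]
scene plugL [557.  -44.1 159.1]
scene plugR [520.6  -3.3 159.4]
scene blk [494.  176.1 160.2]
scene ringN [492.   58.1 159.3]
scene ringS [535.1  96.  159.3]
scene ringW [533.2  57.5 159.7]
scene ringE [494.8 100.5 160.1]
scene cFarL [619.9 -65.3 142.1]
scene cBackL [437.2 -97.5 141.5]
scene cBackR [364.  206.1 141.8]
scene cFarR [535.5 243.6 141.9]
scene chute [689.1 111.4   5.5]
side plug [538.8 -35.3 156.8]
side ringL [483.   68.8 157.4]
side ringR [540.5  66.1 157. ]
side blk [497.1 169.  157.2]
side cNear [617.2 -79.4 136.9]
side cBack [ 435.3 -107.   139. ]
side cB2 [362.5 200.  138.9]
side edge [646.7 264.6   3.5]
```

View pics/crop.png

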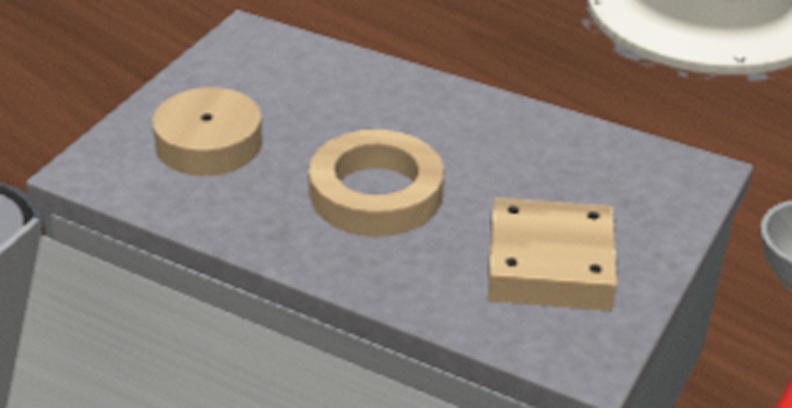

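```bash
python3 - <<'E'
from h import *
np.set_printoptions(precision=2,suppress=True)
for n in ['scene','side']:
  c=optics.get_calibration(n);d=np.load(f'pics/{n}0.npz')['d'];M=cv2.Rodrigues(np.array(c['rvec'],float))[0];t=np.array(c['tvec']).ravel()
  v,u=np.mgrid[:480,:640];P=(np.stack([u,v,u*0+1],-1)@np.linalg.inv(c['K']).T*d[...,None]-t)@M
  base=(d>0)&(P[...,0]>330)&(P[...,0]<680)&(P[...,1]>-150)&(P[...,1]<290)
  m=(base&(abs(P[...,2]-140)<6)).astype(np.uint8);m=cv2.morphologyEx(m,cv2.MORPH_OPEN,np.ones((3,3)))
  r=cv2.minAreaRect(P[...,:2][m>0].astype(np.float32));print(n,'ledge',r,cv2.boxPoints(r).tolist(),np.median(P[...,2][m>0]))
  m=(base&(P[...,2]>153)&(P[...,2]<168)).astype(np.uint8);k,l,s,_=cv2.connectedComponentsWithStats(m)
  for i in range(1,k):
    if s[i,4]>150:
      q=P[l==i];a,b=q.min(0),q.max(0);print('part',cv2.minEnclosingCircle(q[:,:2].astype(np.float32)),cv2.minAreaRect(q[:,:2].astype(np.float32)),np.median(q[:,2]))
E
```

```text
scene ledge ((488.93505859375, 66.31910705566406), (214.760986328125, 340.689697265625), 12.508393287658691) [[347.2095947265625, 209.36395263671875], [420.9970703125, -123.2392349243164], [630.6605224609375, -76.72573852539062], [556.873046875, 255.87744140625]] 141.70744488840307
part ((537.9002075195312, -26.450098037719727), 31.622631072998047) ((538.111328125, -27.180892944335938), (61.896453857421875, 59.00347900390625), 42.65717697143555) 159.4340147384254
part ((509.60009765625, 73.926513671875), 36.828060150146484) ((510.35467529296875, 74.08552551269531), (71.92303466796875, 70.71989440917969), 55.0331916809082) 159.25012118305034
part ((494.76971435546875, 175.8519287109375), 41.35391616821289) ((494.32672119140625, 175.77935791015625), (63.67140197753906, 60.05608367919922), 35.546875) 159.71112733111926
side ledge ((490.6915283203125, 65.80301666259766), (210.57977294921875, 342.0854797363281), 12.664838790893555) [[350.46270751953125, 209.59962463378906], [425.464111328125, -124.16267395019531], [630.9203491210938, -77.99359130859375], [555.9189453125, 255.76870727539062]] 139.0873171016811
part ((495.36962890625, 176.10687255859375), 42.095252990722656) ((495.2467041015625, 174.70599365234375), (62.100616455078125, 62.68540954589844), 35.500667572021484) 157.022136816358
part ((509.8200378417969, 72.57347869873047), 36.81703186035156) ((510.465087890625, 71.27454376220703), (71.20614624023438, 70.06686401367188), 83.23069763183594) 156.77615850832132
part ((538.7554931640625, -27.058507919311523), 31.187368392944336) ((539.26904296875, -27.433879852294922), (61.46139907836914, 58.51676559448242), 83.47232818603516) 157.00654341496414
```

Call:
send_rows:
  steps:
    - [[-2.8, 2.85, 0, 0.02, 0.35], [-2.8, 2.85, 0, 0, 0.35], [-2.8, 2.85, 0, 0, 0.35], [-2.8, 2.85, 0, 0, 0.35], [-2.8, 2.85, 0, 0, 0.35], [-2.8, 2.85, 0, 0, 0.35], [-2.8, 2.85, 0, 0, 0.35], [-2.8, 2.85, 0, 0, 0.35], [-2.8, 2.85, 0, 0, 0.35], [-2.8, 2.85, 0, 0, 0.35]]

```text
clock: 0.93
position: [362.3, -257.9, 224.1]
ee_rot: [-0.102, 0.995, 0.005, -0.003]
contact_force: [0.6, -0.4, -0.3]
gripper_width: 29.8
```

```bash
cat > rel.py <<'E'
from h import *
s=arm.read_state();r=R.from_quat(s['ee_rot']);p=s['position']
e=np.array([.976,.218,0]);g=np.array([538.5,-27,144])
np.set_printoptions(precision=2,suppress=True)
print(s['clock'],p,s['gripper_width'],s['contact_force'],'ty',r.as_matrix()[:,1],'to start cm',r.inv().apply(g-57*e-p)/10,'stand x of tcp',(p-[593.5,89.5,0])@e)
E
python3 rel.py
```

```text
0.9333 [ 362.26 -257.86  224.06] 29.817087666384683 [ 0.59 -0.41 -0.32] ty [-0.2   0.98  0.01] to start cm [-16.27  18.87   8.12] stand x of tcp -301.4125381510744
```

Call:
send_rows:
  steps:
    - [[-2.7, 3.1, -0.1, -0.015, 0.35], [-2.7, 3.1, -0.1, 0, 0.35], [-2.7, 3.1, 0, 0, 0.35], [-2.7, 3.1, 0, 0, 0.35], [-2.7, 3.1, 0, 0, 0.35], [-2.0, 2.5, 0, 0, 0.35], [-0.8, 1.0, 0, 0, 0.35], [0, 0, 0, 0, 0.35]]

```text
clock: 1.6
position: [482.0, -24.8, 226.2]
ee_rot: [-0.114, 0.993, 0.006, -0.003]
contact_force: [0.6, -0.0, -0.6]
gripper_width: 29.9
```

```bash
python3 rel.py; python3 -c "
from h import *
grab('wrist','wrist1')"
```

```text
1.6 [481.96 -24.77 226.17] 29.881109422638843 [ 0.63 -0.05 -0.64] ty [-0.23  0.97  0.01] to start cm [ 0.2  -1.55  8.2 ] stand x of tcp -133.7704132079477
```

View pics/wrist1.png

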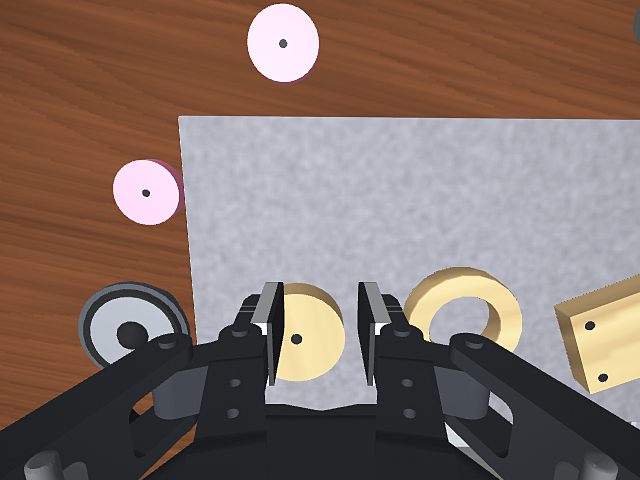

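The wrist view shows the plug with its pilot hole at (296,339), the ring at (463,313) to the right and the pink discs off the stand. The tool is about 15 mm off sideways, which agrees with the numbers.

Call:
send_rows:
  steps:
    - [[0.2, -1.5, 0, 0, 0.35], [0, 0, 0, 0, 0.35], [0.1, 0, 2.5, 0, 0.35], [0, 0, 2.5, 0, 0.35], [0, 0, 1.0, 0, 0.35], [0, 0, 0, 0, 0.35]]

```text
clock: 2.15
position: [478.5, -44.7, 164.3]
ee_rot: [-0.111, 0.994, 0.006, -0.003]
contact_force: [-0.1, 0.6, -0.7]
gripper_width: 30.1
```

```bash
python3 -c "
from h import *
print('plug hole wrist est',w('wrist','wrist1',300,345))
grab('side','side2')
a=cv2.imread('pics/side2.png')[120:320,200:460];cv2.imwrite('pics/side2c.png',cv2.resize(a,None,fx=3,fy=3,interpolation=2))"; python3 rel.py
```

```text
plug hole wrist est [541.5724462  -22.6491655  158.57576996]
2.2 [478.91 -44.65 165.11] 29.729357025942306 [-0.74  0.7   0.08] ty [-0.22  0.98  0.01] to start cm [-0.51  0.4   2.11] stand x of tcp -141.08892111454458
```

View pics/side2c.png

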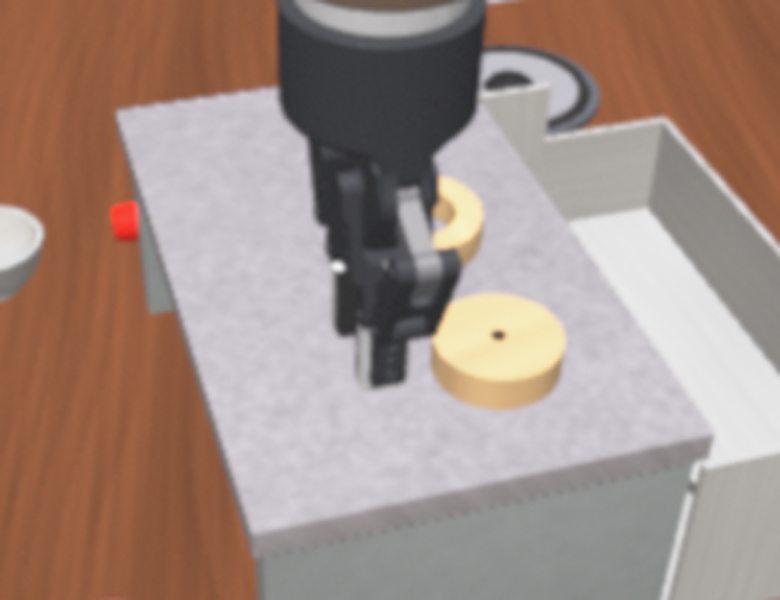

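The view shows the fingers behind the plug, well clear of the ring, with the tips still above the ledge. I'll go down the rest of the way.

Call:
send_rows:
  steps:
    - [[0, 0.4, 0.8, 0, 0.35], [0, 0, 0.7, 0, 0.35], [0, 0, 0.4, 0, 0.35], [0, 0, 0, 0, 0.35]]

```text
clock: 2.53
position: [478.8, -41.2, 147.1]
ee_rot: [-0.11, 0.994, 0.006, -0.0]
contact_force: [-0.4, -0.8, 0.1]
gripper_width: 29.7
```

```bash
python3 rel.py
```

```text
2.5333 [478.75 -41.19 147.13] 29.650509454573452 [-0.36 -0.8   0.12] ty [-0.22  0.98  0.01] to start cm [-0.44  0.08  0.31] stand x of tcp -140.4847604777436
```

Call:
send_rows:
  steps:
    - [[-0.6, 0.05, 0.2, 0, 0.35], [-0.6, 0, 0, 0, 0.35], [-0.6, 0, 0, 0, 0.35], [-0.6, 0, 0, 0, 0.35], [-0.6, 0, 0, 0, 0.35], [-0.6, 0, 0, 0, 0.35], [-0.6, 0, 0, 0, 0.35], [-0.6, 0, 0, 0, 0.35]]

```text
clock: 3.2
position: [531.1, -28.8, 146.3]
ee_rot: [-0.11, 0.994, 0.006, 0.001]
contact_force: [-0.3, -0.5, 0.6]
gripper_width: 29.8
```

```bash
python3 rel.py; python3 -c "
from h import *
grab('side','side3')
a=cv2.imread('pics/side3.png')[120:320,200:460];cv2.imwrite('pics/side3c.png',cv2.resize(a,None,fx=3,fy=3,interpolation=2))"
```

```text
3.2 [531.13 -28.76 146.31] 29.78472526850306 [-0.25 -0.54  0.59] ty [-0.22  0.98  0.01] to start cm [4.94 0.01 0.22] stand x of tcp -86.65000440223612
```

View pics/side3c.png

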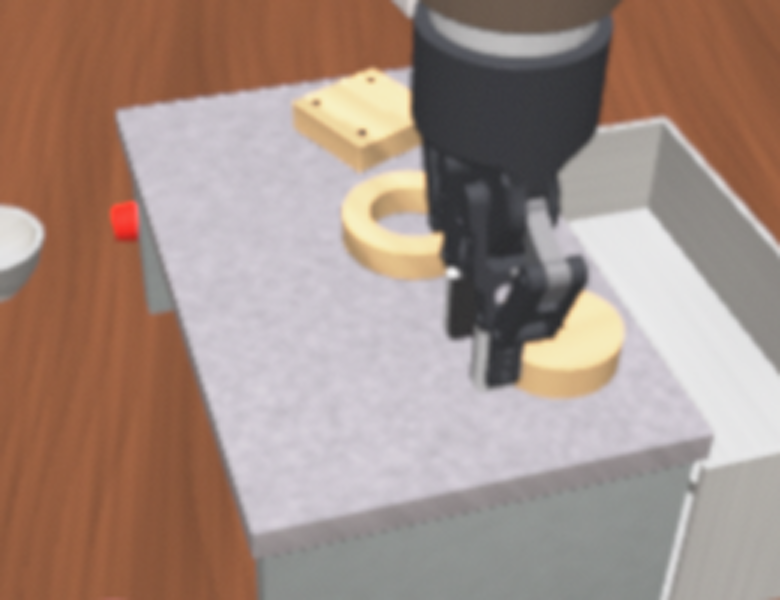

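The plug is cradled by the fingers and sliding straight, and the ring is untouched. I'll keep pushing.

Call:
send_rows:
  steps:
    - [[-0.6, 0, 0, 0, 0.35], [-0.6, 0, 0, 0, 0.35], [-0.6, 0, 0, 0, 0.35], [-0.6, 0, 0, 0, 0.35], [-0.6, 0, 0, 0, 0.35], [-0.6, 0, 0, 0, 0.35], [-0.6, 0, 0, 0, 0.35], [-0.6, 0, 0, 0, 0.35], [-0.6, 0, 0, 0, 0.35], [0, 0, 0, 0, 0.35]]

```text
clock: 4.08
position: [591.2, -15.4, 146.3]
ee_rot: [-0.11, 0.994, 0.006, 0.001]
contact_force: [0.0, -0.5, 0.1]
gripper_width: 30.3
```

```bash
python3 rel.py; python3 -c "
from h import *
grab('scene','scene4')"
```

```text
4.0833 [591.16 -15.42 146.31] 30.302581258806978 [ 0.01 -0.48  0.06] ty [-0.22  0.98  0.01] to start cm [11.09  0.03  0.19] stand x of tcp -25.15078835877259
```

View pics/scene4.png

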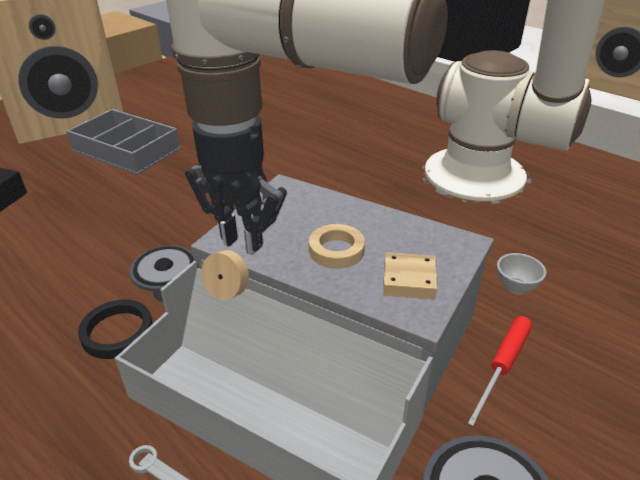

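The plug is tipping over the edge at (225,275). I'll back off, lift, and let it settle.

Call:
send_rows:
  steps:
    - [[0, 0, 0, 0, 0.35], [0, 0, 0, 0, 0.35], [0, 0, 0, 0, 0.35], [0.5, 0, -2.0, 0, 0.35], [0.5, 0, -3.0, 0, 0.35], [0, 0, -3.0, 0, 0.35], [0, 0, -2, 0, 0.35], [0, 0, 0, 0, 0.35], [0, 0, 0, 0, 0.35], [0, 0, 0, 0, 0.35]]

```text
clock: 4.97
position: [577.2, -19.7, 249.1]
ee_rot: [-0.11, 0.994, 0.006, -0.001]
contact_force: [-0.3, 0.1, 0.1]
gripper_width: 30.2
```

```bash
python3 rel.py; python3 -c "
from h import *
grab('scene','scene5')"
```

```text
4.9667 [577.23 -19.66 249.06] 30.158528231603878 [-0.28  0.14  0.08] ty [-0.22  0.98  0.01] to start cm [ 9.63  0.   10.52] stand x of tcp -39.678181147050786
```

View pics/scene5.png

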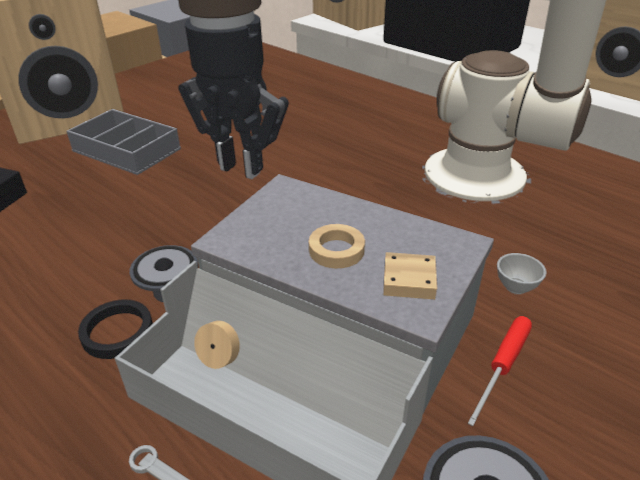

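The plug is in the chute at (217,344), upright or still moving. The ring and block have not moved. I'll wait a moment and check again.

Call:
send_rows:
  steps:
    - [[0, 0, 0, 0, 0.35], [0, 0, 0, 0, 0.35], [0, 0, 0, 0, 0.35], [0, 0, 0, 0, 0.35], [0, 0, 0, 0, 0.35], [0, 0, 0, 0, 0.35], [0, 0, 0, 0, 0.35], [0, 0, 0, 0, 0.35], [0, 0, 0, 0, 0.35], [0, 0, 0, 0, 0.35]]

```text
clock: 5.85
position: [574.7, -19.8, 242.6]
ee_rot: [-0.11, 0.994, 0.006, -0.008]
contact_force: [-0.6, -0.6, 0.1]
gripper_width: 30.0
```

```bash
python3 -c "
from h import *
grab('scene','scene6')
for i in range(4): grab('scene','scene7')
a=cv2.imread('pics/scene6.png');b=cv2.imread('pics/scene7.png');print('moving px',(cv2.absdiff(a,b).max(2)>40).sum())
z=cv2.imread('pics/scene0.png')[225:300,300:440];print('ring/block changed px',(cv2.absdiff(z,b[225:300,300:440]).max(2)>40).sum())"
```

```text
moving px 0
ring/block changed px 0
```

View pics/scene7.png

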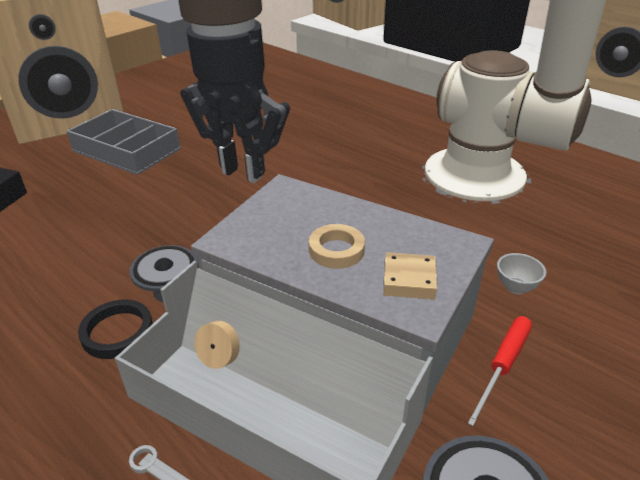

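The plug has come to rest in the chute, leaning on the slope at (217,344). The ring and block have not moved, and the gripper is clear.

```bash
python3 -c "
from bench import job
print(job.job_done())"
```

```text
the job is handed in; nothing more can be done
None
```

The waste plug is in the scrap chute, and I handed the job in at about 6 s of the 32 s allowed. I held the fingers about 30 mm apart behind it and slid it straight across the ledge and off the far edge. I then lifted the gripper clear.

- **Plug:** it lies at rest on edge, leaning on the chute's slope, with no movement between frames taken about 0.2 s apart.
- **Ring and block:** no pixels around them changed between the first and last pictures.
- **Gripper and forces:** the gripper ended about 100 mm above the ledge, touching nothing. Measured contact force was below about 1.5 N at every reading I took.

No check failed. The scene and side cameras agreed on positions in the plane to within 2 mm or so, and on heights to about 2.5 mm.

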